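# Press the shaft pin into a fan and hold the sprung slide at the mark

### The arm

A 6-joint arm with a two-finger parallel gripper is mounted at the origin on the work surface. World frame = base frame: x ahead of the robot, y to its left, z up, the work surface at z = 0. Lengths are in m, angles in rad, forces in N, time in s.
With the tool pointing down it reaches from about 0.325 to 0.85 m from the base axis. Payload 15.5 kg.
Tool frame: the origin (TCP) lies between the finger pads; the fingertips stand 14 mm ahead of it and the grasp point (between the pads) lies 5 mm behind it; x points along the fingers, y is the direction in which the jaws open and shut, and the axes are right-handed (so a half turn about x gives the same grasp; the last joint's range is limited). The gripper opens to 91 mm and grips with 3 to 60 N. Pads are 32 mm wide; open, the fingers measure 118 mm over their backs; the gripper's body (76 mm by 178 mm) begins 60 mm behind the grasp point.
Start: joints at [1.054, 0.494, 1.345, -0, 1.302, -0.096], TCP at [0.255, 0.57, 0.228] pointing down, gripper open.
Joint ranges: [-2.91, 2.91], [-0.82, 2.16], [0.22, 2.67], [-1.22, 4.37], [0.12, 2.79], [-3.08, 3.08]. Speed limits (rad/s): [1.89, 1.89, 2.57, 3.01, 3.01, 3.01].

### API

Orientations are given as a 3x3 rotation matrix whose columns are the frame's x, y, z axes.
In Python, from rig import manip gives the robot as it stands. Calls block until the motion is done:
- manip.goto(position, orientation): joint-space move of the TCP to a pose.
- manip.movel(position, ori=None, v=0.15, contact_N=None): straight line of the TCP; ori=None keeps the orientation; v is the mean speed in m/s. With contact_N (N) it stops when the force on the tool has changed by that much, and returns True; else False.
- manip.goto_joints(angles): joint-space move.
- manip.command_gripper(opening, grip_force=None): finger opening in m; grip_force is the grip in N (None keeps the last); returns when the fingers have stopped.
- manip.dwell(seconds).
- manip.inverse_kinematics(position, orientation): joint angles nearest the present ones, or None.
- manip.read_camera(name): name is "side" or "top" or "wrist"; returns the picture (400x640x3 uint8, red, green, blue); there is no depth.
- manip.camera_params(name): a dict with "camera_matrix" (3x3 intrinsics, pixels), "origin" and "attitude" of the camera in the world. Camera axes: x right, y down, z forward; pixel columns grow to the right and rows downward; lengths in m; the calibration is good to about 2 mm. A picture is of the moment at which its call begins: read the wrist's pose just before it. camera_params takes no time and is no camera call; for the wrist camera it gives the pose at the moment of the call.
A pose or a line that the arm cannot do raises manip.PlanningError and nothing moves.
- manip.close_job(): hands the job in, once; it reports no verdict.
Readings, each from a call of its own:
- manip.read_time(): time.
- manip.read_joint_pos(): joint angles.
- manip.read_dq(): joint speeds.
- manip.read_tau(): joint torques, N m.
- manip.read_position(): TCP position.
- manip.read_eef_rot(): TCP orientation.
- manip.read_force(): force on the tool from outside, world axes, zero at the start.
- manip.read_wrist_torque(): the same for the moment, N m.
- manip.read_finger_gap(): finger opening in m.
Only numpy, scipy, OpenCV 4.12 (cv2) and the standard library are available. Lean on these libraries where they do the work, as an engineer would, in place of code of your own. Each camera call takes 0.05 s, during which the arm holds its last target.

### The job

Press the brass pin into the fan with the hand press: pull the red lever down through its full stroke, then ease it back up to rest without letting it snap back. Then draw the sprung feed slide out towards the robot by its black handle until the yellow pointer lines up with the red mark, and finish still gripping the handle and holding it there. Leave the other things on the bench, and the mark, where they are.

Things in the scene. Friction and masses are not known exactly. Their poses are not given: they have to be found in the camera images.
- press: grey hand press fixed to the bench: base plate 370 x 180 x 18 mm, column at the back, head overhanging (75 mm wide, from 140 to 240 mm above the bench, its front face 40 mm in front of the ram). Origin on the bench under the ram's axis; its x axis points from the front (slide handle) to the back (column), its z axis up. The slide draws out along its -x, the lever arm sticks out to its -y side
- lever_grip (a point): centre of the lever's red round grip, a bar 24 mm thick and 78 mm long, lying level along the press's x axis, clear of other parts all round except at its +x end, where the arm joins 42 mm from the centre. 280 mm above the bench at rest, about 100 mm with the lever fully down
- lever_pivot (a point): fixed point on the lever's hinge axis (the press's x axis), 190 mm above the bench, in the same upright plane as lever_grip; the grip moves on a circle of 180 mm radius about it, from 30 degrees above level to 30 degrees below
- lever (a joint): lever angle in rad: 0 at rest (up), grows as the grip goes down, 1.05 at the lower stop. A spring returns it: about 5 N at the grip at rest, rising to 15 N when pulled down; let go when low it snaps back
- pin (a joint): depth in m that the brass pin (10 mm across) has been pressed into the fan on the slide, under the ram; starts at 0 to 0.004, about 0.010 when the lever has made its full stroke. It stays where it is pressed
- slide_handle (a point): centre of the slide's black pull handle: a level bar 16 mm thick and 84 mm long, along the press's y axis, 78 mm above the bench on two 10 mm posts 68 mm apart; free space between the bar and the slide's plate is 42 mm, and 107 mm behind it to the fan
- slide (a joint): how far the slide has been drawn out in m: 0 home, 0.075 end stop. A spring pulls it home with about 5 N at home and 8 to 12 N at the mark
- pointer (a point): tip of the thin yellow pointer that travels with the slide, on the handle's +y side, beside the scale rail
- mark_line (a point): line of the red index mark on the fixed scale rail (3 mm thick, 16 mm tall, set anew each time); its axes are those of the press. The pointer lines up when it has the same position along the press's x axis as this point. The slide must be drawn 35 to 65 mm for that
- spare_fan: loose spare fan, black, 70 x 70 x 25 mm, lying flat; bystander; origin under its centre
- pin_tray: loose small blue open tray, 80 x 60 x 25 mm; bystander; origin under its centre
- screwdriver: loose screwdriver lying on the bench; bystander
- wrench: loose steel wrench lying on the bench; bystander
- oil_jar: loose jar, 56 mm across, 75 mm tall; bystander; origin under its centre
- meter: loose yellow hand meter, 150 x 75 x 35 mm, lying flat; bystander; origin under its centre
- fan_grille: loose flat steel disc, 68 mm across, 6 mm thick; bystander; origin under its centre

How it is judged:
By the outcome, as a careful person would: the job done as asked, in the order asked, and still so for the second after the job is handed in, while the arm keeps its last pose, push and grip.
It also fails if it takes over 59 s, if anything falls off the work surface, if the arm or the gripper's body presses on something with over 40 N, if the wrist force passes 120 N, or if a joint passes its speed limit or range.

## Working session

There is one attempt and no reset: what is moved stays moved. The work goes in short steps, each a Python script; the robot and the scene stay as the last script left them, time stands still between calls to the robot, and variables do not carry over. Pictures are saved under pics/ and viewed, and the job is handed in when it is done.

```bash
ls; mkdir -p pics
python3 - <<'E'
from rig import manip
import cv2
for n in ["side","top","wrist"]:
    p=manip.camera_params(n);print(n,p)
    cv2.imwrite(f"pics/{n}0.png",manip.read_camera(n)[:,:,::-1])
print(manip.read_time(),manip.read_eef_rot(),manip.read_force())
E
```

```text
pics
side {'camera_matrix': array([[422.52481763,   0.        , 325.08389514],
       [  0.        , 422.52481763, 195.10082662],
       [  0.        ,   0.        ,   1.        ]]), 'origin': array([ 0.042526  , -0.57234492,  1.16254783]), 'attitude': array([[ 0.74229268, -0.52958928,  0.4105323 ],
       [-0.66997714, -0.57606572,  0.46827227],
       [-0.01149839, -0.62264234, -0.78242208]])}
top {'camera_matrix': array([[453.51856053,   0.        , 317.96394731],
       [  0.        , 453.51856053, 195.82898677],
       [  0.        ,   0.        ,   1.        ]]), 'origin': array([0.31549413, 0.03506113, 1.40383652]), 'attitude': array([[-0.02648572, -0.98085908,  0.19290921],
       [-0.99948566,  0.02249319, -0.02285764],
       [ 0.01808098, -0.19341539, -0.98095034]])}
wrist {'camera_matrix': array([[323.46404603,   0.        , 318.331311  ],
       [  0.        , 323.46404603, 195.33810788],
       [  0.        ,   0.        ,   1.        ]]), 'origin': array([0.19424721, 0.59894106, 0.38351405]), 'attitude': array([[ 4.10303716e-01,  8.85791220e-01,  2.16851967e-01],
       [ 9.11948814e-01, -3.98412219e-01, -9.80666324e-02],
       [-4.70088552e-04,  2.37994998e-01, -9.71266266e-01]])}
0.15 [[-4.30291216e-04  4.08502789e-01  9.12756970e-01]
 [-7.91549615e-04  9.12756629e-01 -4.08503010e-01]
 [-9.99999594e-01 -8.98267685e-04 -6.94009348e-05]] [ 0.08776798 -0.19898208  0.37197087]
```

View pics/side0.png

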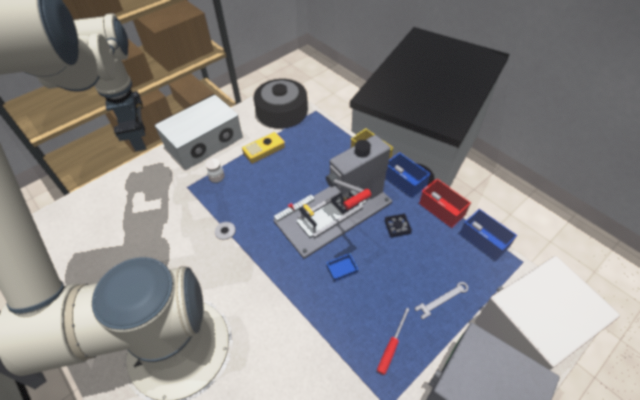

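View pics/top0.png

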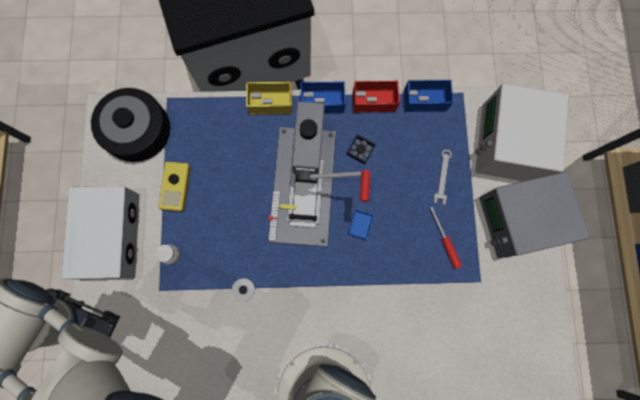

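View pics/wrist0.png

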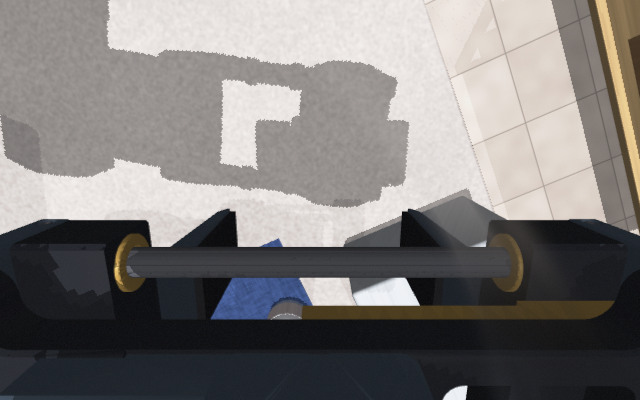

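Top view: press at px (303,185), red grip at (365,186), handle near (303,218), pointer near (287,207), red mark near (270,218). I'll zoom in on both views.

Run:
```python
import cv2
a=cv2.imread("pics/top0.png")[120:255,250:385]
cv2.imwrite("pics/topz.png",cv2.resize(a,None,fx=4.4,fy=4.4,interpolation=cv2.INTER_CUBIC))
a=cv2.imread("pics/side0.png")[130:265,260:410]
cv2.imwrite("pics/sidez.png",cv2.resize(a,None,fx=4.4,fy=4.4,interpolation=cv2.INTER_CUBIC))
```

```text
(no output)
```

View pics/topz.png

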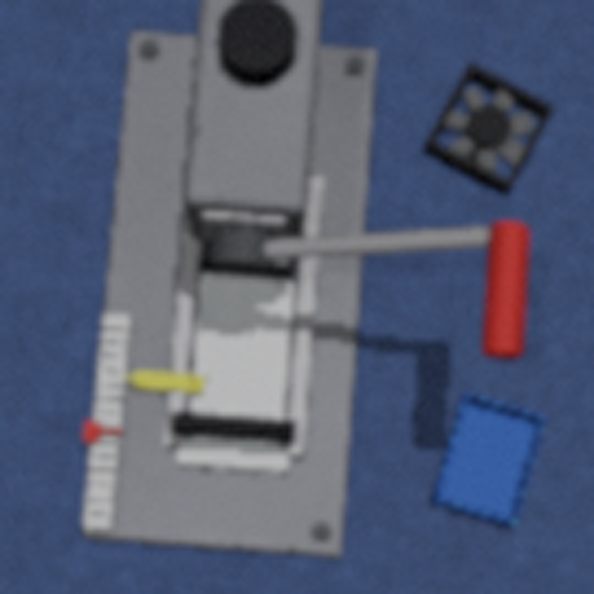

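View pics/sidez.png

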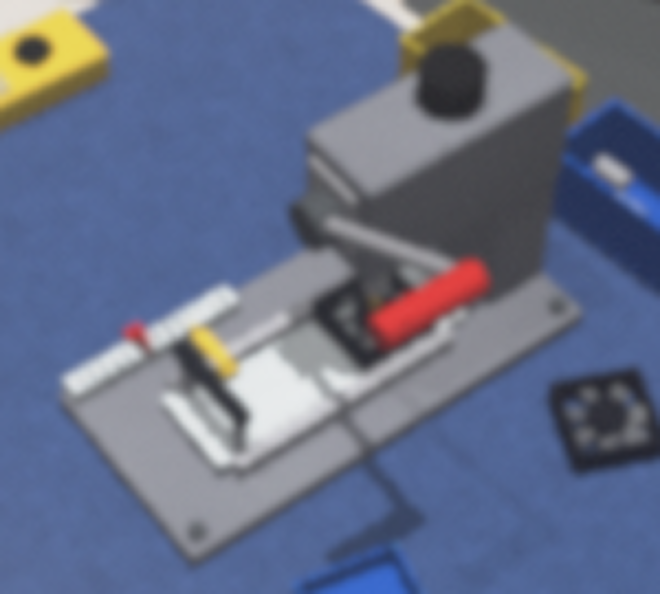

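```bash
cat > h.py <<'E'
import numpy as np, cv2, json
def ray(p,px):
    K=p["camera_matrix"];d=p["attitude"]@np.linalg.solve(K,[px[0],px[1],1.]);return np.array(p["origin"]),d/np.linalg.norm(d)
def plane(p,px,z):
    o,d=ray(p,px);return o+d*(z-o[2])/d[2]
def tri(rs):
    A=sum(np.eye(3)-np.outer(d,d) for o,d in rs);b=sum((np.eye(3)-np.outer(d,d))@o for o,d in rs)
    x=np.linalg.solve(A,b);return x,[np.linalg.norm(np.cross(x-o,d)) for o,d in rs]
def redblob(img,box):
    hsv=cv2.cvtColor(img,cv2.COLOR_RGB2HSV);m=((hsv[...,0]<8)|(hsv[...,0]>172))&(hsv[...,1]>130)&(hsv[...,2]>60)
    r=np.zeros(m.shape,bool);x0,y0,x1,y1=box;r[y0:y1,x0:x1]=1;m=(m&r).astype(np.uint8)
    c=max(cv2.findContours(m,cv2.RETR_EXTERNAL,cv2.CHAIN_APPROX_NONE)[0],key=cv2.contourArea)
    return cv2.minAreaRect(c)
E
python3 - <<'E'
from rig import manip
from h import *
T=manip.camera_params("top");S=manip.camera_params("side")
tz=lambda x,y:(250+x/4.4-.4,120+y/4.4-.4); sz=lambda x,y:(260+x/4.4-.4,130+y/4.4-.4)
c=[plane(T,tz(*q),.018)[:2] for q in [(84,535),(340,553),(377,47),(131,32)]]
print("top corners",np.round(c,4))
FL,FR,BR,BL=c
print("size",np.linalg.norm(BL-FL),np.linalg.norm(BR-FR),np.linalg.norm(FL-FR),np.linalg.norm(BL-BR))
for v in (BL-FL,BR-FR):print("yaw",np.arctan2(v[1],v[0]))
for v in (FL-FR,BL-BR):print("yaw",np.arctan2(-v[0],v[1]))
cs=[plane(S,sz(*q),.018)[:2] for q in [(64,395),(195,560),(580,313)]];print("side FL FR BR",np.round(cs,4))
t=cv2.imread("pics/top0.png")[...,::-1].copy();s=cv2.imread("pics/side0.png")[...,::-1].copy()
a=redblob(t,(345,160,385,215));b=redblob(s,(330,180,385,220));print(a,b)
x,e=tri([ray(T,a[0]),ray(S,b[0])]);print("grip",x,e, plane(T,a[0],.285))
for n,pt,ps in [("handle+y end",(173,427),(180,345)),("handle-y end",(293,433),(242,420)),("pointer tip",(130,379),(197,330)),("mark",(115,432),(147,345)),("markknob",(93,431),(135,332))]:
    print(n,tri([ray(T,tz(*pt)),ray(S,sz(*ps))]))
E
```

```text
top corners [[ 0.4506  0.1567]
 [ 0.4337 -0.0203]
 [ 0.8011 -0.0585]
 [ 0.8161  0.1205]]
size 0.3673584667583066 0.36933610332081973 0.17784908730078886 0.17962596813447473
yaw -0.09869326400525873
yaw -0.10345525637073077
yaw -0.09496621079452722
yaw -0.08401612633720261
side FL FR BR [[ 0.4498  0.1506]
 [ 0.4306 -0.0248]
 [ 0.7935 -0.0591]]
((364.68096923828125, 185.10507202148438), (8.608203887939453, 30.191091537475586), 3.5763344764709473) ((357.36920166015625, 198.14614868164062), (9.054535865783691, 29.024124145507812), 60.2551155090332)
grip [ 0.56116886 -0.11041533  0.28116969] [np.float64(0.00015402987540676856), np.float64(0.0001540298754066948)] [ 0.56046848 -0.10999707  0.285     ]
handle+y end (array([0.51668251, 0.0909101 , 0.07862706]), [np.float64(0.0012778134704045413), np.float64(0.001277813470404486)])
handle-y end (array([0.50939832, 0.01140613, 0.07590924]), [np.float64(0.000611840397371466), np.float64(0.000611840397371646)])
pointer tip (array([0.55790616, 0.12288706, 0.02935918]), [np.float64(0.00042451452707401553), np.float64(0.00042451452707386835)])
mark (array([0.51901959, 0.13366974, 0.03522913]), [np.float64(0.0005724858783717106), np.float64(0.0005724858783717146)])
markknob (array([0.51984923, 0.14881591, 0.036118  ]), [np.float64(0.0006788883360536568), np.float64(0.000678888336053715)])
```

```bash
cat >> h.py <<'E'
yaw=-0.096
PX=np.array([np.cos(yaw),np.sin(yaw),0]);PY=np.array([-np.sin(yaw),np.cos(yaw),0]);PZ=np.array([0,0,1.])
from scipy.spatial.transform import Rotation as Ro
def rot_lever(t,flip=1):   # t>0: body leans to press -y
    a=Ro.from_rotvec(PX*t).as_matrix(); x=a@-PZ; y=a@(PY*flip); return np.column_stack([x,y,np.cross(x,y)])
def rot_slide(t,flip=1):   # t>0: body leans to press -x (towards robot)
    a=Ro.from_rotvec(-PY*t).as_matrix(); x=a@-PZ; y=a@(PX*flip); return np.column_stack([x,y,np.cross(x,y)])
G=np.array([.561,-.1105,.281]); PIV=G+PY*.18*np.cos(np.pi/6)-PZ*.09
def grip_at(q):  # lever angle q
    th=np.pi/6-q; return PIV-PY*.18*np.cos(th)+PZ*.18*np.sin(th)
def tcp(gp,R): return gp+R[:,0]*.005
E
python3 - <<'E'
from rig import manip
from h import *
for f in (1,-1):
  for t0 in (-30,-20,0):
    for q in (0,.5,1.05):
        R=rot_lever(np.radians(t0)+q,f);j=manip.inverse_kinematics(tcp(grip_at(q)-PX*.006,R),R)
        print(f,t0,q,R[:,0].round(2),None if j is None else np.round(j,2))
  for t in (0,25,35):
    R=rot_slide(np.radians(t),f)
    for d in (0,.065):
        j=manip.inverse_kinematics(tcp(np.array([.513,.051,.078])-PX*d,R),R);print("slide",f,t,R[:,0].round(2),None if j is None else np.round(j,2))
E
```

```text
1 -30 0 [-0.05 -0.5  -0.87] [-0.01  0.42  1.47 -0.54  1.34 -1.33]
1 -30 0.5 [-0.   -0.02 -1.  ] [-0.33  0.45  1.54 -0.03  1.15 -1.79]
1 -30 1.05 [ 0.05  0.5  -0.86] [-0.57  0.68  1.56  0.5   1.2  -2.3 ]
1 -20 0 [-0.03 -0.34 -0.94] [-0.1   0.38  1.46 -0.36  1.32 -1.48]
1 -20 0.5 [ 0.01  0.15 -0.99] [-0.43  0.47  1.52  0.15  1.21 -1.96]
1 -20 1.05 [ 0.06  0.64 -0.76] [-0.64  0.75  1.53  0.6   1.33 -2.41]
1 0 0 [ 0.  0. -1.] [-0.3   0.37  1.43 -0.    1.35 -1.78]
1 0 0.5 [ 0.05  0.48 -0.88] [-0.6   0.56  1.47  0.44  1.39 -2.21]
1 0 1.05 [ 0.08  0.86 -0.5 ] [-0.74  0.91  1.45  0.77  1.58 -2.54]
slide 1 0 [ 0.  0. -1.] [-0.02  0.56  1.78 -0.    0.81  0.08]
slide 1 0 [ 0.  0. -1.] [-0.01  0.5   1.93 -0.    0.71  0.09]
slide 1 25 [ 0.42 -0.04 -0.91] None
slide 1 25 [ 0.42 -0.04 -0.91] None
slide 1 35 [ 0.57 -0.05 -0.82] [0.03 0.59 2.27 3.36 0.33 3.03]
slide 1 35 [ 0.57 -0.05 -0.82] None
-1 -30 0 [-0.05 -0.5  -0.87] [-0.01  0.42  1.47 -0.54  1.34  1.81]
-1 -30 0.5 [-0.   -0.02 -1.  ] [-0.33  0.45  1.54 -0.03  1.15  1.35]
-1 -30 1.05 [ 0.05  0.5  -0.86] [-0.57  0.68  1.56  0.5   1.2   0.84]
-1 -20 0 [-0.03 -0.34 -0.94] [-0.1   0.38  1.46 -0.36  1.32  1.66]
-1 -20 0.5 [ 0.01  0.15 -0.99] [-0.43  0.47  1.52  0.15  1.21  1.18]
-1 -20 1.05 [ 0.06  0.64 -0.76] [-0.64  0.75  1.53  0.6   1.33  0.74]
-1 0 0 [ 0.  0. -1.] [-0.3   0.37  1.43  0.    1.35  1.37]
-1 0 0.5 [ 0.05  0.48 -0.88] [-0.6   0.56  1.47  0.44  1.39  0.93]
-1 0 1.05 [ 0.08  0.86 -0.5 ] [-0.74  0.91  1.45  0.77  1.58  0.6 ]
slide -1 0 [ 0.  0. -1.] [-0.02  0.56  1.78 -0.    0.81 -3.06]
slide -1 0 [ 0.  0. -1.] [-0.01  0.5   1.93 -0.    0.71 -3.05]
slide -1 25 [ 0.42 -0.04 -0.91] None
slide -1 25 [ 0.42 -0.04 -0.91] None
slide -1 35 [ 0.57 -0.05 -0.82] [ 0.03  0.59  2.27  3.36  0.33 -0.11]
slide -1 35 [ 0.57 -0.05 -0.82] [ 0.06  0.61  2.43  3.32  0.52 -0.03]
```

Run:
```python
from rig import manip
from h import *
manip.movel([.255,.57,.42],v=.25)
R=rot_lever(np.radians(-25)); 
p=tcp(G-PX*.006,R)-R[:,0]*.11
manip.goto(p,R)
manip.command_gripper(.06)
print(manip.read_time(),manip.read_position(),p,manip.read_force())
W=manip.camera_params("wrist"); import pickle;pickle.dump(W,open("w1.pkl","wb"))
for n in ["wrist","side"]: cv2.imwrite(f"pics/{n}1.png",manip.read_camera(n)[:,:,::-1])
```

```text
4.2167 [ 0.55927553 -0.06574138  0.37614915] [ 0.55928108 -0.06575429  0.37616232] [ 0.08873812 -0.14654134  0.24678559]
```

View pics/wrist1.png

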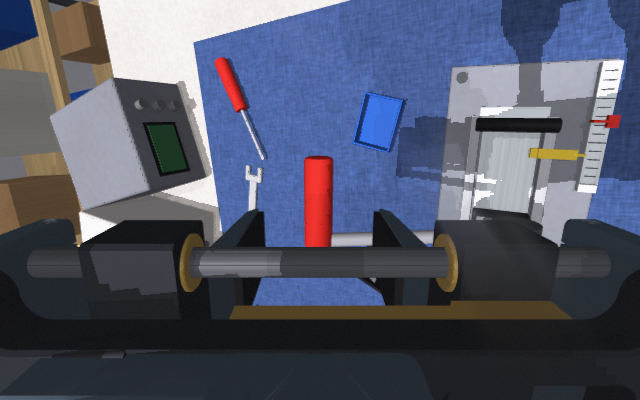

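View pics/side1.png

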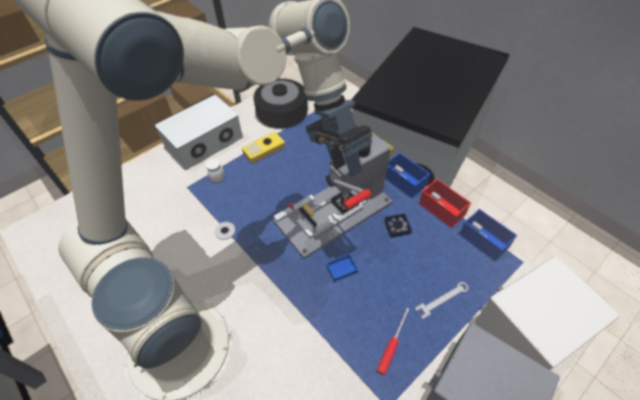

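The wrist view shows the red bar (column ~318) centred between the fingers (264 and 373). The handle is at (477–562,125), the pointer tip at (578,154) and the mark at (597,121). Next I advance and grip.

Run:
```python
from rig import manip
from h import *
R=rot_lever(np.radians(-25))
W=manip.camera_params("wrist")
print("handle ends",plane(W,(477,118),.086),plane(W,(562,118),.086),"ptr",plane(W,(578,154),.03),"mark",plane(W,(597,121),.036))
print(manip.movel(tcp(G-PX*.006,R),R,v=.1,contact_N=8))
f0=manip.read_force()
manip.command_gripper(.0,40)
print(manip.read_time(),manip.read_position(),manip.read_finger_gap(),f0,manip.read_force())
```

```text
handle ends [0.50183334 0.01175117 0.086     ] [0.50964363 0.09326632 0.086     ] ptr [0.55524635 0.12225821 0.03      ] mark [0.51740975 0.13629936 0.036     ]
False
6.2167 [ 0.55484527 -0.11217069  0.27655765] 0.023175056726477163 [ 0.25278902  0.33643785 -0.26600422] [-0.72451579 -1.42473326  1.15783402]
```

Run:
```python
from rig import manip
from h import *
def go(q,v):
    R=rot_lever(np.radians(-25)+q); manip.movel(tcp(grip_at(q)-PX*.006,R),R,v=v)
for q in np.linspace(.12,.96,8):
    go(q,.08)
    f=manip.read_force();print(round(q,2),f.round(1),round(manip.read_finger_gap(),4),round(manip.read_time(),2))
    if np.linalg.norm(f)>60:break
else:
    for q in (1.0,1.03,1.05,1.065,1.08,1.095,1.11):
        go(q,.05); f=manip.read_force(); print(round(q,3),f.round(1),manip.read_position().round(4),round(manip.read_finger_gap(),4),round(manip.read_time(),2))
        if np.linalg.norm(f)>45:break
cv2.imwrite("pics/side2.png",manip.read_camera("side")[:,:,::-1])
```

```text
0.12 [-1.4  0.3  5.1] 0.0236 6.63
0.24 [-2.6 -2.4  7.6] 0.023 7.05
0.36 [-3.5 -5.   7.7] 0.0233 7.47
0.48 [-4.8 -8.3  7.9] 0.0235 7.88
0.6 [-5.  -9.6  8.9] 0.0232 8.3
0.72 [ -6.  -12.3   9.2] 0.0235 8.72
0.84 [ -5.1 -12.8   8.8] 0.0231 9.13
0.96 [ -6.6 -14.8   7.3] 0.0232 9.55
1.0 [ -6.2 -16.1   6.9] [ 0.5549 -0.1123  0.1039] 0.0232 9.84
1.03 [ -5.3 -16.1   7.1] [ 0.5551 -0.1097  0.0992] 0.0229 10.1
1.05 [ -6.3 -17.2   7.6] [ 0.5553 -0.108   0.0964] 0.0231 10.35
1.065 [-12.9 -26.1  27.3] [ 0.5557 -0.1072  0.0952] 0.0233 10.6
1.08 [-12.5 -28.1  36.9] [ 0.5564 -0.1061  0.0936] 0.0233 10.85
```

The force jumped at q≈1.055, so the lower stop is reached. Easing back up now.

Run:
```python
from rig import manip
from h import *
manip.dwell(.3)
def go(q,v):
    R=rot_lever(np.radians(-25)+q); manip.movel(tcp(grip_at(q)-PX*.006,R),R,v=v)
for q in np.linspace(.96,.0,9):
    go(q,.06)
    f=manip.read_force();print(round(q,2),f.round(1),round(manip.read_finger_gap(),4),round(manip.read_time(),2))
print(manip.read_position())
cv2.imwrite("pics/top3.png",manip.read_camera("top")[:,:,::-1]);cv2.imwrite("pics/side3.png",manip.read_camera("side")[:,:,::-1])
```

```text
0.96 [ -2.6 -15.8   7.1] 0.0233 11.71
0.84 [ -2.7 -13.8   7.5] 0.023 12.22
0.72 [ -2.2 -12.9   8.3] 0.0233 12.72
0.6 [ -1.8 -10.1   9. ] 0.023 13.23
0.48 [-1.4 -8.6  8.6] 0.0231 13.74
0.36 [-0.6 -5.8  8.5] 0.023 14.25
0.24 [ 0.4 -4.8  7.4] 0.0231 14.76
0.12 [ 1.2 -2.7  6.7] 0.0232 15.27
0.0 [  9.1 -17.3 -18.8] 0.0235 15.78
[ 0.55526477 -0.11242212  0.27581229]
```

View pics/side2.png

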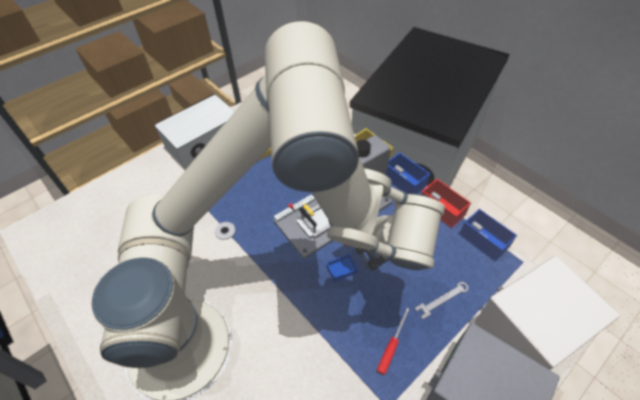

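Run:
```python
from rig import manip
from h import *
manip.command_gripper(.06)
print("open",manip.read_finger_gap(),manip.read_force())
p=manip.read_position();R=manip.read_eef_rot()
manip.movel(p-R[:,0]*.11,v=.2)
manip.movel(manip.read_position()+[-.06,.0,.03],v=.25)
R=rot_slide(np.radians(12))
H=np.array([.512,.052,.078])
manip.goto(tcp(H,R)-R[:,0]*.17-PX*.02,R)
W=manip.camera_params("wrist"); import pickle;pickle.dump(W,open("w4.pkl","wb"))
cv2.imwrite("pics/wrist4.png",manip.read_camera("wrist")[:,:,::-1])
cv2.imwrite("pics/side4.png",manip.read_camera("side")[:,:,::-1])
print(manip.read_time(),manip.read_position(),manip.read_joint_pos())
```

```text
open 0.05968157099574139 [-0.48178839 -0.46277172 -0.4480711 ]
19.2583 [0.45839287 0.05709711 0.23948746] [ 0.0111295   0.16085473  1.86536327 -0.02852128  0.9071644   0.1215319 ]
```

View pics/wrist4.png

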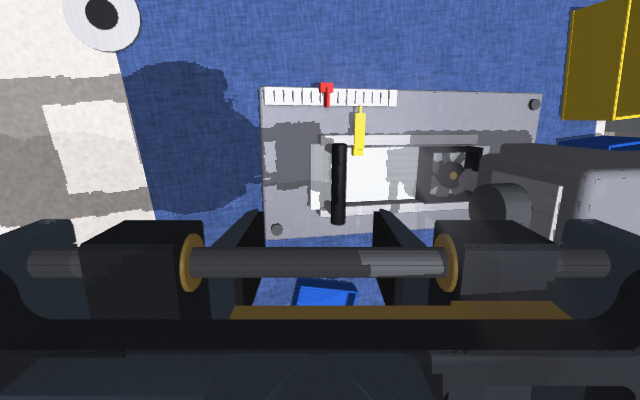

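View pics/side4.png

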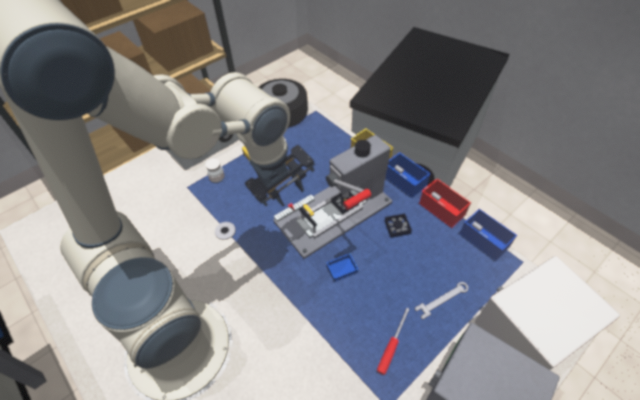

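```bash
python3 - <<'E'
from rig import manip
from h import *
import pickle
W4=pickle.load(open("w4.pkl","rb"));W1=pickle.load(open("w1.pkl","rb"))
T=manip.camera_params("top");S=manip.camera_params("side")
tz=lambda x,y:(250+x/4.4-.4,120+y/4.4-.4); sz=lambda x,y:(260+x/4.4-.4,130+y/4.4-.4)
def P(n,*r):
    x,e=tri([ray(*q) for q in r]);print(n,x.round(4),"press x,y:",round(x@PX,4),round(x@PY,4),np.round(e,4))
P("h+",(W4,(339,147)),(W1,(561,125)),(T,tz(173,427)))
P("h-",(W4,(338,222)),(W1,(478,125)),(T,tz(293,433)))
P("h+ w",(W4,(339,147)),(W1,(561,125)))
P("h- w",(W4,(338,222)),(W1,(478,125)))
P("ptr",(W4,(359,107)),(W1,(578,154)))
P("mark",(W4,(327.5,98)),(W1,(602,121)))
P("hub",(W4,(490,207)),(S,sz(305,222)))
E
python3 - <<'E'
import cv2
a=cv2.imread("pics/wrist4.png")[75:235,250:570]
cv2.imwrite("pics/w4z.png",cv2.resize(a,None,fx=2.5,fy=2.5,interpolation=cv2.INTER_CUBIC))
E
```

```text
h+ [0.5151 0.0914 0.0871] press x,y: 0.504 0.1404 [0.0012 0.002  0.0009]
h- [0.5095 0.0119 0.0793] press x,y: 0.506 0.0607 [0.0007 0.0012 0.0007]
h+ w [0.5156 0.0916 0.0871] press x,y: 0.5044 0.1406 [0.0016 0.0016]
h- w [0.5094 0.0125 0.0805] press x,y: 0.5058 0.0613 [0.0009 0.0009]
ptr [0.5571 0.1247 0.0248] press x,y: 0.5426 0.1775 [0.0017 0.0017]
mark [0.5174 0.1384 0.0446] press x,y: 0.5018 0.1873 [0.0001 0.0001]
hub [0.6001 0.045  0.1899] press x,y: 0.593 0.1023 [0.0003 0.0003]
```

View pics/w4z.png

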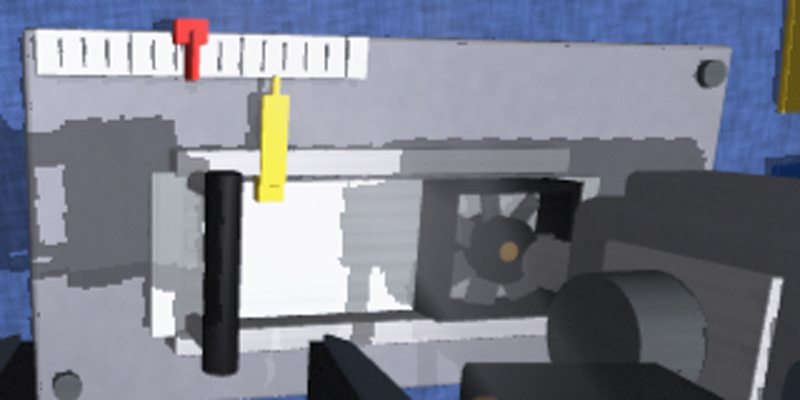

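Run:
```python
from rig import manip
from h import *
R=rot_slide(np.radians(17))
H=np.array([.5122,.052,.078])
for d in (0,.04,.065):
    print(np.round(manip.inverse_kinematics(tcp(H-PX*d,R),R),2))
manip.movel(tcp(H,R)-R[:,0]*.09,R,v=.15)
print(manip.movel(tcp(H,R),R,v=.08,contact_N=6))
f0=manip.read_force()
manip.command_gripper(0,10)
f1=manip.read_force()
print(manip.read_time(),manip.read_position(),tcp(H,R),manip.read_finger_gap(),f0,f1)
import pickle;pickle.dump(manip.camera_params("wrist"),open("w5.pkl","wb"))
cv2.imwrite("pics/wrist5.png",manip.read_camera("wrist")[:,:,::-1])
cv2.imwrite("pics/side5.png",manip.read_camera("side")[:,:,::-1])
```

```text
[ 0.    0.51  2.02 -0.09  0.32  0.18]
[ 0.01  0.48  2.11 -0.13  0.26  0.23]
[ 0.02  0.46  2.17 -0.16  0.22  0.27]
False
21.9917 [0.51446379 0.05183833 0.07348976] [0.51365513 0.05185988 0.07321848] 0.015558284551665953 [-0.32029447 -0.70291859 -0.48419666] [ 3.46798433 -0.56087901  0.37934644]
```

View pics/wrist5.png

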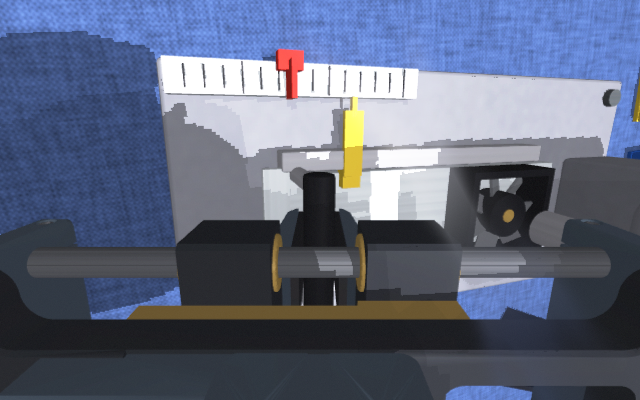

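View pics/side5.png

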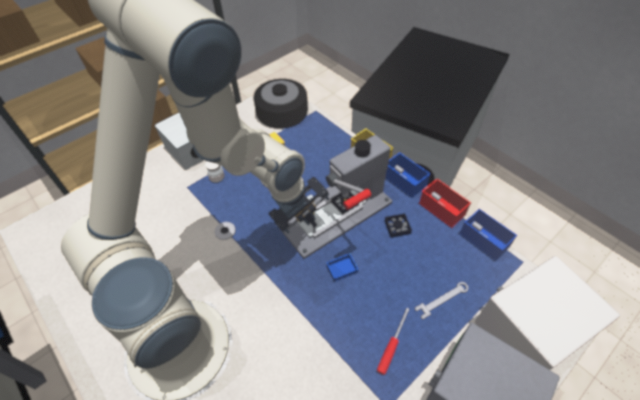

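The handle is gripped: gap 15.6 mm, bar between the fingers. In the wrist view the pointer tip is at (354,97) and the mark's lower end at (292,97). Drawing out most of the way.

Run:
```python
from rig import manip
from h import *
manip.command_gripper(0,45)
R=rot_slide(np.radians(17)); p=manip.read_position()
np.save("p0.npy",p)
manip.movel(p-PX*.037,R,v=.04)
print(manip.read_time(),p,manip.read_position(),manip.read_finger_gap(),manip.read_force())
import pickle;pickle.dump(manip.camera_params("wrist"),open("w6.pkl","wb"))
for n in ("wrist","side","top"):
    cv2.imwrite(f"pics/{n}6.png",manip.read_camera(n)[:,:,::-1])
a=cv2.imread("pics/wrist6.png")[20:200,200:460];cv2.imwrite("pics/w6z.png",cv2.resize(a,None,fx=3,fy=3,interpolation=cv2.INTER_CUBIC))
a=cv2.imread("pics/wrist5.png")[20:200,200:460];cv2.imwrite("pics/w5z.png",cv2.resize(a,None,fx=3,fy=3,interpolation=cv2.INTER_CUBIC))
a=cv2.imread("pics/top6.png")[170:250,250:345];cv2.imwrite("pics/t6z.png",cv2.resize(a,None,fx=6,fy=6,interpolation=cv2.INTER_CUBIC))
```

```text
23.3667 [0.51423561 0.05184619 0.07348874] [0.47801216 0.05545409 0.07353017] 0.015405578203031286 [ 8.39247075  1.08807465 -6.92952223]
```

View pics/w6z.png

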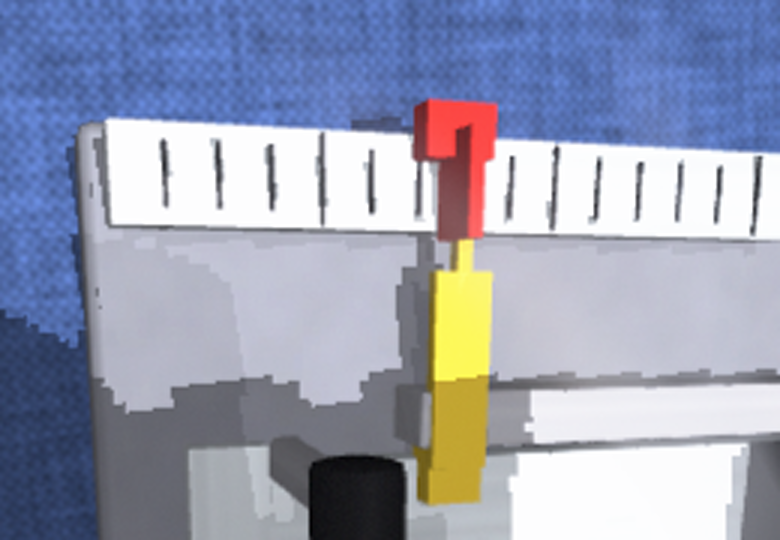

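View pics/t6z.png

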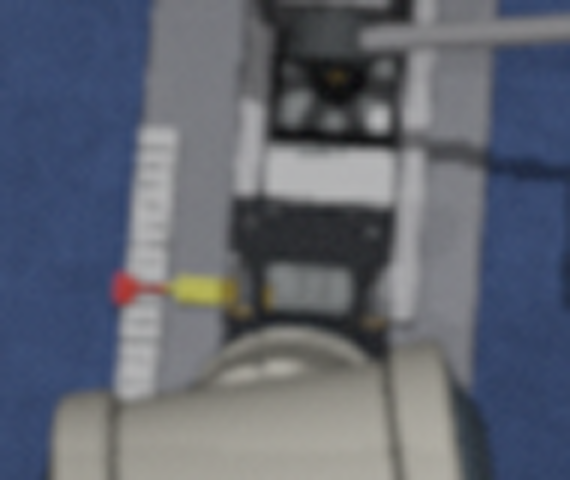

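View pics/w5z.png

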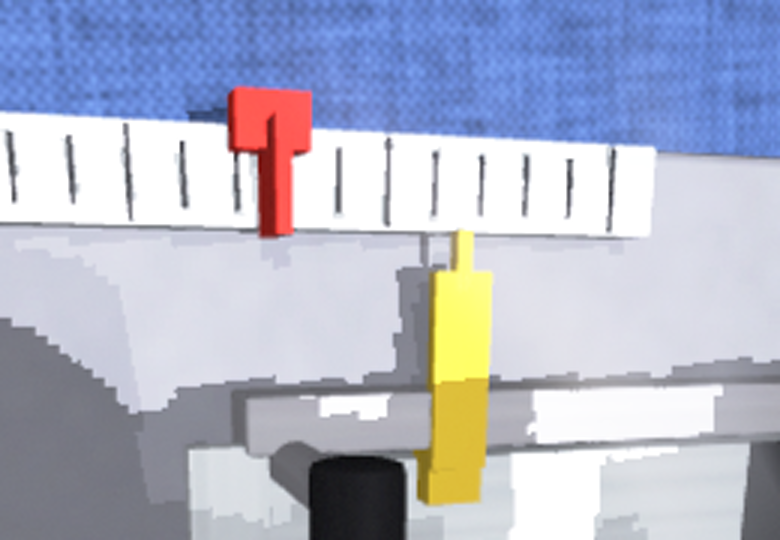

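Run:
```python
import cv2,numpy as np
def c(n,x0,y0): 
    a=cv2.imread(f"pics/{n}.png")[y0:y0+60,x0:x0+40]; return cv2.resize(a,None,fx=9,fy=9,interpolation=cv2.INTER_NEAREST)
cv2.imwrite("pics/mk.png",np.hstack([c("wrist5",270,45),c("wrist6",335,45)]))
```

```text
(no output)
```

View pics/mk.png

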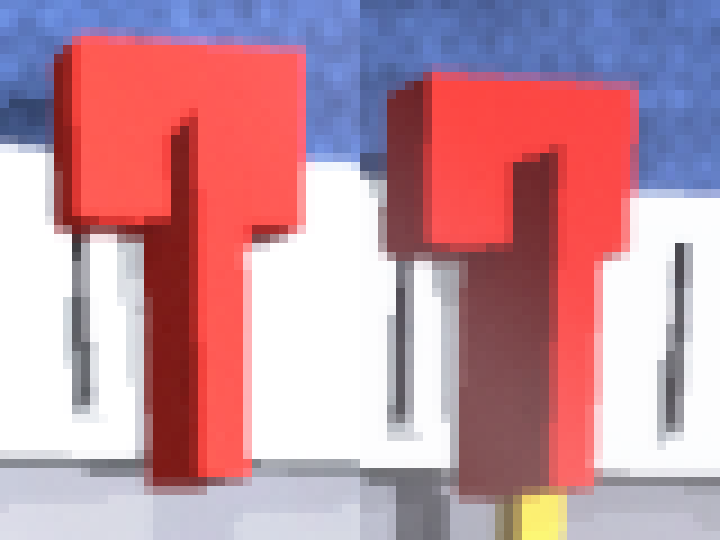

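```bash
python3 - <<'E'
import cv2,numpy as np
def c(n,x0,y0): 
    a=cv2.imread(f"pics/{n}.png")[y0:y0+60,x0:x0+40]; return cv2.resize(a,None,fx=9,fy=9,interpolation=cv2.INTER_NEAREST)
cv2.imwrite("pics/mk2.png",np.hstack([c("wrist1",570,105),c("wrist5",335,75)]))
E
python3 - <<'E'
from rig import manip
from h import *
import pickle
W={i:pickle.load(open(f"w{i}.pkl","rb")) for i in (1,4,5,6)}
def P(n,*r):
    x,e=tri([ray(*q) for q in r]);print(n,x.round(4),"press x,y:",round(x@PX,4),round(x@PY,4),np.round(e,5));return x
a=P("topL",(W[5],(292.3,98.1)),(W[6],(355.9,98.6)))
b=P("topR",(W[5],(297.3,98.1)),(W[6],(360.9,98.6)))
P("botL",(W[5],(285.6,98.9)),(W[6],(345.6,99.5)))
print((W[6]["origin"]-W[5]["origin"]))
E
```

```text
topL [0.5151 0.1296 0.0475] press x,y: 0.5003 0.1784 [0.00018 0.00018]
topR [0.5174 0.1293 0.0491] press x,y: 0.5026 0.1783 [0.00018 0.00018]
botL [0.5142 0.1299 0.0341] press x,y: 0.4994 0.1785 [0.00013 0.00013]
[-3.63286335e-02  3.62719433e-03  7.97720894e-05]
```

View pics/mk2.png

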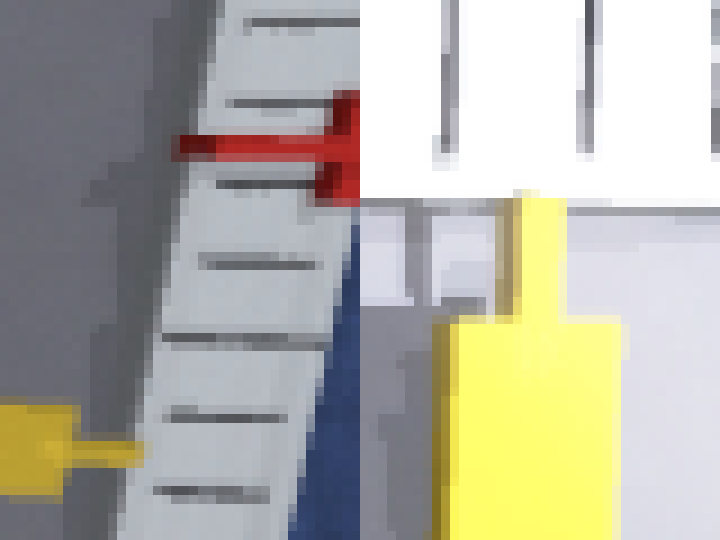

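Run:
```python
from rig import manip
from h import *
import pickle
W={i:pickle.load(open(f"w{i}.pkl","rb")) for i in (1,4,5,6)}
T=manip.camera_params("top");S=manip.camera_params("side")
tz=lambda x,y:(250+x/4.4-.4,120+y/4.4-.4); sz=lambda x,y:(260+x/4.4-.4,130+y/4.4-.4)
def P(n,*r):
    x,e=tri([ray(*q) for q in r]);print(n,x.round(4),"press x,y:",round(x@PX,4),round(x@PY,4),np.round(e,5));return x
w1=(W[1],(585.3,154.8));w4=(W[4],(359.9,105.7));w5=(W[5],(354.5,96.4));t=(T,tz(130,379))
P("1,5",w1,w5);P("1,4,5",w1,w4,w5);P("4,5",w4,w5);P("5,t",w5,t);P("all",w1,w4,w5,t)
# mark in w1: tip front top edge
m1=(W[1],(570+180/9-.5,105+146/9-.5)); P("mark 1,5",m1,(W[5],(294.8,98.1)));P("mark 1,5,6",m1,(W[5],(294.8,98.1)),(W[6],(358.4,98.6)))
print("pixel-plane compare in w5,w6 on heights:")
for z in (.03,.035,.04,.045,.05): print(z,plane(*w5,z)@PX, plane(W[5],(294.8,98.1),z)@PX,plane(W[6],(358.4,98.6),z)@PX, plane(W[6],(354.5,96.4),z)@PX)
```

```text
1,5 [0.5558 0.1277 0.036 ] press x,y: 0.541 0.1804 [0.00015 0.00015]
1,4,5 [0.5556 0.1275 0.0365] press x,y: 0.5408 0.1802 [0.00031 0.00032 0.00016]
4,5 [0.5552 0.1274 0.0373] press x,y: 0.5404 0.18 [0.0002 0.0002]
5,t [0.5579 0.1254 0.0296] press x,y: 0.5433 0.1783 [0.00237 0.00237]
all [0.5557 0.1262 0.0368] press x,y: 0.541 0.1789 [0.00139 0.00099 0.00139 0.00368]
mark 1,5 [0.517  0.1288 0.0414] press x,y: 0.5023 0.1778 [0.00105 0.00105]
mark 1,5,6 [0.517  0.1288 0.0444] press x,y: 0.5023 0.1778 [0.00171 0.00059 0.00121]
pixel-plane compare in w5,w6 on heights:
0.03 0.5434471693467802 0.5056880031523977 0.5095108311715674 0.5068586132183722
0.035 0.5413041429310944 0.504524811114813 0.5073019588404609 0.5047185363383524
0.04 0.5391611165154089 0.5033616190772284 0.5050930865093545 0.5025784594583325
0.045 0.5370180900997231 0.5021984270396438 0.5028842141782479 0.5004383825783125
0.05 0.5348750636840374 0.5010352350020592 0.5006753418471416 0.4982983056982927
```

Run:
```python
from rig import manip
from h import *
R=rot_slide(np.radians(17)); p0=np.load("p0.npy")
manip.movel(p0-PX*.0397,R,v=.02)
manip.dwell(.3)
print(manip.read_time(),(p0-manip.read_position())@PX,manip.read_finger_gap(),manip.read_force())
import pickle;pickle.dump(manip.camera_params("wrist"),open("w7.pkl","wb"))
for n in ("wrist","top"): cv2.imwrite(f"pics/{n}7.png",manip.read_camera(n)[:,:,::-1])
a=cv2.imread("pics/wrist7.png")[45:105,330:390];a=cv2.resize(a,None,fx=8,fy=8,interpolation=cv2.INTER_NEAREST)
b=cv2.imread("pics/top7.png")[203:233,260:290];b=cv2.resize(b,(480,480)[::-1],interpolation=cv2.INTER_CUBIC)[:,:310]
cv2.imwrite("pics/mk7.png",np.hstack([a,b]))
```

```text
24.1 0.038991685316766805 0.014888370313332056 [ 8.18622248  0.69862842 -6.4988937 ]
```

View pics/mk7.png

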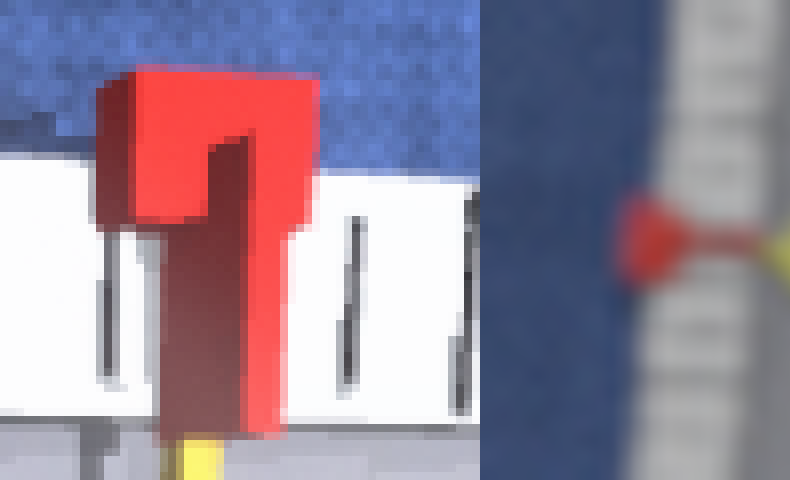

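Run:
```python
from rig import manip
from h import *
import pickle
T=manip.camera_params("top");W5=pickle.load(open("w5.pkl","rb"));W7=pickle.load(open("w7.pkl","rb"))
def cen(n,y):
    a=cv2.imread(f"pics/{n}.png");h=cv2.cvtColor(a,cv2.COLOR_BGR2HSV).astype(int)
    H,Sx,V=h[...,0],h[...,1],h[...,2]
    m=((H>22)&(H<36)&(Sx>110)) if y else (((H<8)|(H>172))&(Sx>90))
    b=np.zeros(m.shape);b[195:240,262:300]=1;w=m*b*Sx;ys,xs=np.mgrid[:400,:640]
    return (w*xs).sum()/w.sum(),(w*ys).sum()/w.sum(),(w>0).sum()
for n in("top0","top6","top7"):
    p=cen(n,1);m=cen(n,0);print(n,np.round(p,2),np.round(m,2),[round(float(plane(T,p[:2],zp)@PX-plane(T,m[:2],.046)@PX),4) for zp in (.034,.0365,.039)])
# wrist mark via 5&7: top-face centre near end; bottom left
def P(n,*r):
    x,e=tri([ray(*q) for q in r]);print(n,x.round(4),round(x@PX,4),np.round(e,5))
P("mark top",(W5,(294.8,98.1)),(W7,(330+265/8-.5,45+436/8-.5)))
P("mark botL",(W5,(285.6,98.9)),(W7,(330+160/8-.5,45+440/8-.5)))
q=(330+201/8-.5,96.4)
for z in(.0345,.0365,.038):print("ptr",z,plane(W7,q,z)@PX)
cv2.imwrite("pics/w7full.png",cv2.imread("pics/top7.png"))
```

```text
top0 [287.31 206.36  40.  ] [270.47 217.8   15.  ] [0.0406, 0.0402, 0.0398]
top6 [283.94 218.02  28.  ] [270.7 217.8  16. ] [0.0039, 0.0036, 0.0032]
top7 [284.2  219.14  30.  ] [270.47 217.79  15.  ] [0.0006, 0.0002, -0.0001]
mark top [0.5162 0.1294 0.0482] 0.5014 [9.e-05 9.e-05]
mark botL [0.5143 0.1299 0.0337] 0.4995 [0.00015 0.00015]
ptr 0.0345 0.5024172502042191
ptr 0.0365 0.501560099454801
ptr 0.038 0.5009172363927373
```

View pics/w7full.png

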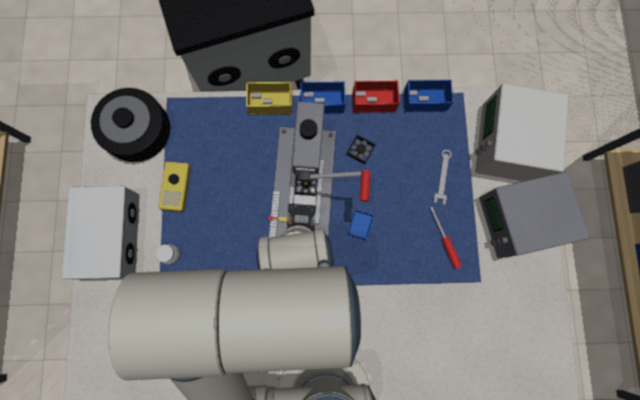

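The independent checks agree to about 0.5 mm: top-view offset is about 0.2 mm, and the wrist view puts the pointer at 0.5016 and the mark at 0.5014. The lever is at rest and the visible bystanders haven't moved. Handing in.

Run:
```python
from rig import manip
print(manip.read_time(),manip.read_finger_gap(),manip.read_force(),abs(manip.read_dq()).max())
manip.close_job()
```

```text
24.2 0.014990109424076305 [ 9.19042144 -0.1127807  -6.84784736] 0.0013381686619509032
the job is handed in; nothing more can be done
```

I pressed the pin with one full stroke of the lever, eased the lever back up to rest, then drew the slide out about 39 mm to the red mark. I handed the job in at about 24.2 s, still gripping the handle; no verdict is reported.

- **Lever and pin:** I pulled the lever down its arc until the force jumped at about 1.06 rad, which is the lower stop. I eased it back at about 6 cm/s and let go only once it was pressing against the upper stop. In the last top view it is at rest. I did not measure the pin's depth; I take it from the full stroke.
- **Slide and pointer:** The top view puts the pointer within about 0.3 mm of the mark. The wrist view puts it within about 0.2 mm, or 1 mm allowing for doubt about the pointer's height. Two early rough estimates of the draw, using slightly different heights, were about 1 mm larger (40–41 mm).
- **Grip at hand-in:** The finger gap was 15 mm on the 16 mm bar, gripped with 45 N. The handle pulled back with about 9 N, and the arm was standing still.
- **Other things on the bench:** Those I could see had not moved. The steel disc was hidden under the arm in the last top view, so I could not check it, but the gripper never worked near it.

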